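# Sort a vaccination table: vials, test cassettes and syringe

### The arm

A 6-joint arm with a two-finger parallel gripper is mounted at the origin on the work surface. World frame = base frame: x ahead of the robot, y to its left, z up, the work surface at z = 0. Lengths are in m, angles in rad, forces in N, time in s.
With the tool pointing down it reaches from about 0.375 to 0.975 m from the base axis. Payload 3.8 kg.
Tool frame: the origin (TCP) lies at the very end of the fingers, on their centre line; the grasp point (between the pads) lies 19 mm behind it (grasp_offset is the distance from the TCP to the grasp point, in m); z points along the fingers, y is the line along which they close (so a half turn about z gives the same grasp; the last joint's range is limited). The gripper opens to 88 mm and grips with 3 to 60 N. Pads are 18 mm wide; open, the fingers measure 123 mm over their backs; the gripper's body (75 mm by 187 mm) begins 45 mm behind the grasp point.
Start: joints at [-1.344, 0.264, 1.604, -0, 1.274, -0.037], TCP at [0.176, -0.652, 0.239] pointing down, gripper open.
Joint ranges: [-2.63, 2.63], [-0.94, 2.18], [0.31, 2.57], [-1.31, 4.45], [0, 2.66], [-2.55, 2.55]. Speed limits (rad/s): [2.57, 2.57, 3.14, 3.14, 3.14, 3.14].

### API

Orientations are given as a rotation vector (axis times angle).
In Python, from cell import * gives the robot as it stands.
- The arm moves only by the tool carry_out, never from a script. Its argument "deltas" is one flat list of numbers, 4 for each row, row after row: the shift along the tool's x, y, z each as a share of 0.12 m, from -1 to 1, then the turn about the tool's z as a share of 1.5 rad, from -1 to 1. A call has 1 to 20 rows; each row shifts and turns the commanded pose from where the row before left it, along the tool's axes as they then stand; what a row does not reach is not made up. A row lasts 1/12 s, in which the tool goes at most 41.7 mm and 7.16 degrees, less where a joint would pass 70% of its speed; a pose out of reach is approached as far as the arm can. A call with a number of a shift or a turn outside -1 to 1 is refused whole. A call with a gripper value outside its range is refused whole. "fingers" is the closure, from -1 (fully open) to 1 (shut), so that 0 is half open, set as the call begins (left out, the last holds). The fingers move at their own pace and stop on an object; "force" is the grip in N (left out, the last holds). Time passes only in rows, so rows that do not move let the fingers close. It gives the time, the measured TCP pose, the force, the opening and the grip force at its end, in the units of the state.
- sense(): the state, without advancing time (a new reading comes with each control period).
- capture(name): name is "scene" or "top" or "wrist"; returns the picture (480x640x3 uint8, blue, green, red); there is no depth.
- camera_params(name): a dict with "camera_matrix" (3x3 intrinsics, pixels), "xyz" and "rotation" of the camera in the world. Camera axes: x right, y down, z forward; pixel columns grow to the right and rows downward; lengths in m; the calibration is good to about 2 mm. The wrist camera is an equidistant fisheye: a pixel r from the principal point sees the ray r / f radians off the axis. A picture is of the moment at which its call begins: read the wrist's pose just before it. camera_params takes no time and is no camera call; for the wrist camera it gives the pose at the moment of the call.
- hand_in(): hands the job in; it is judged then, once.
Trained networks look in the newest picture that a camera, given by its name, has taken for a name from the list of things; names that differ only in an ending like _2 or _b are one class to them, and where a whole thing is asked for, a point or a joint stands for the part that bears it (a point fixed in the world has none). Each returns a list of dicts, best first, with "score" (0 to 1); they miss things now and then, are a little off and sometimes report something else, mostly with a low value. They report only what shows in the picture. A call takes as long as a camera call. They do not tell look-alikes from the thing itself.
- search_frame(target, camera): "at" ([column, row] in pixels, amid what is visible of it).
- silhouettes(target, camera): "mask" (480x640 bool, what is visible of it) and "at" ([column, row] in pixels, amid what is visible of it).
- mark_of(target, camera): "at" ([column, row] in pixels: a listed point, or the origin of a listed thing).
The state is a dict: "time": time; "joint_pos": joint angles; "joint_velocities": joint speeds; "joint_torque": joint torques, N m; "tcp_pos": TCP position; "ee_rot": TCP orientation; "ft_force": force on the tool from outside, world axes, zero at the start; "wrist_torque": the same for the moment, N m; "finger_gap": finger opening in m; "grasp_force": force on a finger pad.
Only numpy, scipy, OpenCV 4.12 (cv2) and the standard library are available. Lean on these libraries where they do the work, as an engineer would, in place of code of your own. Each camera call takes 0.05 s, during which the arm holds its last target. There are 200 camera calls.

### The job

Tidy the vaccination table: stand both glass vials upright in the bays of the vial rack, lay both test cassettes flat on the floor of the rectangular tray (not one on the other), and lay the capped syringe down in the kidney dish. Do not tip a vial over on the way, and leave the specimen jar standing where it is.

Things in the scene. Friction and masses are not known exactly. Their poses are not given: they have to be found in the camera images.
- vial_1_c (a point): one of two identical upright closed glass vials, clear glass with paper label and aluminium cap: body 24 mm in diameter up to 40 mm high, then a narrower neck and a 20 mm wide cap, 58 mm high in all; about 30 g. The point is on its axis, half-way up (29 mm above its foot); z is up along the axis when upright
- vial_2_c (a point): the other vial, the same in every respect
- cassette_1_c (a point): one of two identical flat white plastic rapid-test cassettes lying on the table, 75 x 25 x 8 mm, about 20 g. The point is its centre (4 mm above its underside); x runs along its 75 mm length, y across its 25 mm width, z up
- cassette_2_c (a point): the other test cassette, the same in every respect
- syringe_c (a point): a capped 10 ml syringe lying on the table, about 20 g: clear barrel 17 mm in diameter and 66 mm long, flat finger flange 32 mm wide and 17 mm high at its rear end, thin plunger behind it, thin grey needle cap ahead; 119 mm over all. The point is on the barrel's axis at mid-barrel (8.5 mm above its underside), also the middle of the whole; x runs along its length to the needle cap, y is level across it
- rack: low white plastic vial rack, fixed on the table: outside 49 x 139 x 14 mm (x, y, z), three open bays in a row along its y, each 41 x 41 mm inside, floor 4 mm thick, walls 4 mm thick whose tops are 14 mm above the table. Origin: centre of its underside, on the table. Bay centres at y = -0.045, 0 and +0.045 m, x = 0
- tray: shallow rectangular aluminium tray, fixed on the table: outside 125 x 200 x 14 mm (x, y, z), no partitions, floor and walls 4 mm thick. Origin: centre of its underside, on the table; its long side is y
- dish: stainless steel kidney dish, fixed on the table: about 210 mm long (y) by 134 mm (x), floor 3 mm thick, wall 3 mm thick and 30 mm high with a rounded rim to 33 mm. Origin: underside, near its middle. It is curved: at y = 0 the inside runs from x = -0.044 to +0.072 m, at y = +-0.06 m from about -0.042 to +0.058 m; the dented long side faces -x
- jar_c (a point): bystander: a closed specimen jar standing on the table, clear with a white lid, 56 mm in diameter and 55 mm high, clearly wider than a vial. The point is on its axis 27.5 mm above the table
There are look-alikes about, which are no part of the job. What is shaped like the part that bears vial_1_c but green or red is not meant.

How it is judged:
By the outcome, as a careful person would: the job done as asked, in the order asked, and still so for the second after the job is handed in, with the robot touching nothing.
It also fails if it takes over 128 s, if anything falls off the work surface, if the arm or the gripper's body presses on something with over 40 N, if the wrist force passes 120 N, or if a joint passes its speed limit or range.

## Working session

There is one attempt and no reset: what is moved stays moved. The work goes in short steps, Python scripts to look and compute and a tool call to move; the robot and the scene stay as the last step left them, time stands still between calls to the robot, and variables do not carry over. Pictures are saved under pics/ and viewed, at most 14 in all, crops included, and the job is handed in when it is done.

Besides the shell and the picture viewer there is one more tool, called after "Call:" as name(argument=value, ...) on one line, values as JSON. carry_out: Moves the arm, as the interface text tells. Shift numbers are shares of 0.12 m and turn numbers shares of 1.5 rad, none past 1 either way. Its arguments: {"type":"object","properties":{"deltas":{"type":"array"},"fingers":{"type":"number"},"force":{"type":"number"}},"required":["deltas"]}

```bash
ls; mkdir -p pics; python3 - <<'E'
from cell import *
import cv2
for c in ("top","scene"):
    cv2.imwrite(f"pics/{c}0.png",capture(c)); p=camera_params(c); print(c,p)
s=sense(); print(s["time"],s["tcp_pos"],s["ee_rot"],s["finger_gap"])
E
```

```text
pics
top {'camera_matrix': array([[534.26632292,   0.        , 313.39403379],
       [  0.        , 534.26632292, 231.23349562],
       [  0.        ,   0.        ,   1.        ]]), 'xyz': array([ 0.26299588, -0.00806595,  1.33835045]), 'rotation': array([-2.11964143,  2.10122441, -0.21164772])}
scene {'camera_matrix': array([[485.59996988,   0.        , 316.94623558],
       [  0.        , 485.59996988, 230.37425146],
       [  0.        ,   0.        ,   1.        ]]), 'xyz': array([ 1.21306751, -0.56933588,  0.61255285]), 'rotation': array([-1.96976416, -0.92738714,  0.54797511])}
0.1 [ 0.17585751 -0.65103511  0.23751939] [-3.11234206e+00 -4.12866721e-01  2.85794666e-04] 0.08815219602120199
```

View pics/top0.png

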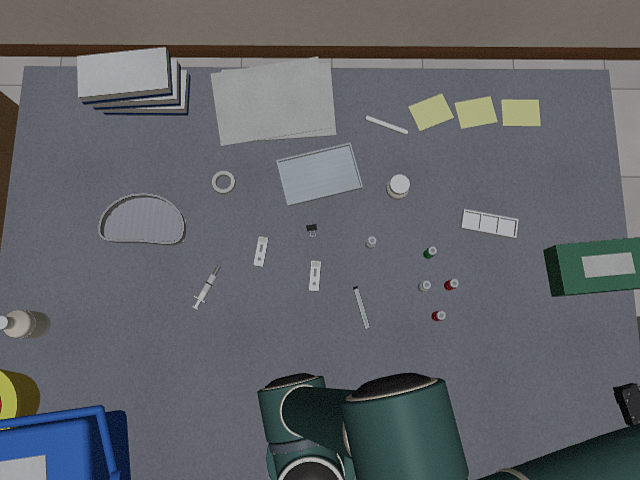

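View pics/scene0.png

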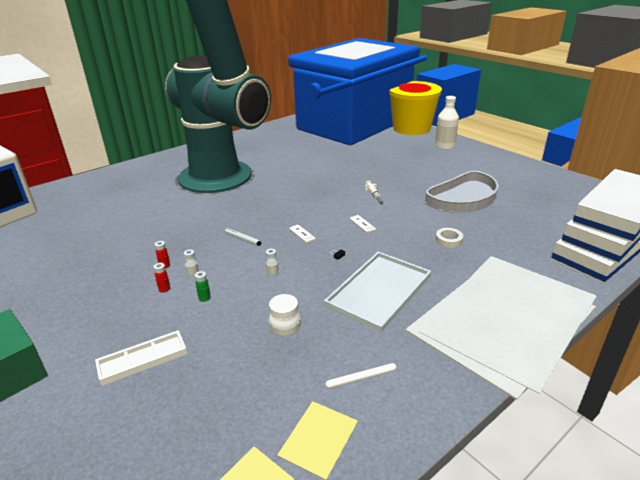

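```bash
cat > h.py <<'E'
from cell import *
import numpy as np, cv2
from scipy.spatial.transform import Rotation as R
def ray(cam,px,p=None):
    p=p or camera_params(cam); K=p["camera_matrix"]; x=(px[0]-K[0,2])/K[0,0]; y=(px[1]-K[1,2])/K[1,1]
    if cam=="wrist":
        r=np.hypot(x,y); d=np.array([0,0,1.]) if r<1e-9 else np.array([np.sin(r)*x/r,np.sin(r)*y/r,np.cos(r)])
    else: d=np.array([x,y,1.])
    return np.array(p["xyz"]),R.from_rotvec(p["rotation"]).apply(d)
def at(cam,px,z,p=None):
    o,d=ray(cam,px,p); return (o+d*(z-o[2])/d[2])[:2]
def axis(cam,mask,z,p=None):
    "mask -> centre, long-axis yaw, length/width from min-area rect on plane z"
    ys,xs=np.nonzero(mask); P=np.array([at(cam,(x,y),z,p) for x,y in zip(xs,ys)],np.float32)
    c,(w,h),a=cv2.minAreaRect(P*1000); 
    yaw=np.radians(a if w>h else a+90)
    return np.round(np.array(c)/1000,4),round((yaw+np.pi/2)%np.pi-np.pi/2,3),sorted((round(w),round(h)))
Z=dict(vial_1_c=.029,cassette_1_c=.004,syringe_c=.0085,rack=0,tray=0,dish=0,jar_c=.0275)
E
python3 - <<'E'
from h import *
capture("top")
for t,z in Z.items():
    for r in mark_of(t,"top")[:6]: print(t,round(r["score"],2),np.round(r["at"]),np.round(at("top",r["at"],z),3))
for t in ("rack","tray","dish","cassette_1_c","syringe_c"):
    for r in silhouettes(t,"top")[:3]:
        print(t,round(r["score"],2),np.round(r["at"]),axis("top",r["mask"],dict(rack=.014,tray=.014,dish=.033).get(t,Z[t])))
print(sense()["time"])
E
```

```text
vial_1_c 0.7 [430. 252.] [ 0.487 -0.288]
vial_1_c 0.68 [438. 315.] [ 0.332 -0.303]
vial_1_c 0.68 [257. 252.] [0.482 0.14 ]
vial_1_c 0.48 [427. 287.] [ 0.399 -0.279]
vial_1_c 0.48 [450. 284.] [ 0.407 -0.336]
vial_1_c 0.26 [146. 223.] [0.554 0.422]
cassette_1_c 0.7 [316. 274.] [ 0.433 -0.006]
syringe_c 0.85 [210. 286.] [0.399 0.258]
rack 0.97 [490. 224.] [ 0.564 -0.45 ]
tray 0.84 [320. 173.] [ 0.698 -0.015]
dish 0.85 [145. 223.] [0.561 0.433]
jar_c 0.91 [395. 189.] [ 0.649 -0.207]
rack 0.88 [490. 224.] (array([ 0.5639, -0.4439]), np.float64(1.384), [56, 143])Traceback (most recent call last):
  File "<stdin>", line 7, in <module>
  File "h.py", line 14, in axis
    ys,xs=np.nonzero(mask); P=np.array([at(cam,(x,y),z,p) for x,y in zip(xs,ys)],np.float32)
                                        ~~^^^^^^^^^^^^^^^
  File "h.py", line 11, in at
    o,d=ray(cam,px,p); return (o+d*(z-o[2])/d[2])[:2]
        ~~~^^^^^^^^^^
  File "h.py", line 5, in ray
    p=p or camera_params(cam); K=p["camera_matrix"]; x=(px[0]-K[0,2])/K[0,0]; y=(px[1]-K[1,2])/K[1,1]
           ~~~~~~~~~~~~~^^^^^
ValueError: time passes only in moves, steps and waits
```

The top view shows the clear vials at (371,242) and (425,286), with a green one at (430,252) and red ones at (450,284) and (438,315). The cassettes are at (261,251) and (315,276), and the syringe is at (206,288), needle up-right. The jar is at (398,186), rack at (490,223), tray at (320,173) and dish at (142,220). The scene view agrees.

```bash
sed -i 's/^    ys,xs=/    p=p or camera_params(cam); ys,xs=/' h.py
python3 - <<'E'
from h import *
capture("top")
for t in ("rack","tray","dish","cassette_1_c","syringe_c"):
    for r in silhouettes(t,"top")[:3]:
        print(t,round(r["score"],2),np.round(r["at"]),axis("top",r["mask"],dict(rack=.014,tray=.014,dish=.033).get(t,Z[t])))
for px,z in (((371,242),.05),((425,286),.05),((430,252),.05),((450,284),.05),((438,315),.05),((261,251),.006)): print(px,at("top",px,z).round(3))
# dish end corners / rack / tray by eye
for n,px in dict(t1=(277,161),t2=(350,144),t3=(361,187),t4=(290,205),r1=(463,209),r2=(519,218),r3=(517,237),r4=(461,228)).items(): print(n,at("top",px,.014).round(3))
print(sense()["time"])
E
```

```text
rack 0.79 [486. 225.] (array([ 0.5624, -0.4442]), np.float64(1.373), [55, 142])
tray 0.89 [319. 173.] (array([ 0.69  , -0.0124]), np.float64(-1.32), [128, 199])
dish 0.96 [144. 222.] (array([0.5657, 0.4292]), np.float64(1.52), [130, 221])
cassette_1_c 0.8 [314. 274.] (array([ 0.4281, -0.0028]), np.float64(-0.066), [25, 74])
syringe_c 0.82 [208. 289.] (array([0.3962, 0.2647]), np.float64(-0.478), [19, 113])
syringe_c 0.57 [490. 224.] (array([ 0.564 , -0.4461]), np.float64(1.375), [54, 143])
syringe_c 0.35 [311. 275.] (array([ 0.4275, -0.0026]), np.float64(-0.059), [25, 74])
(371, 242) [ 0.506 -0.141]
(425, 286) [ 0.399 -0.269]
(430, 252) [ 0.482 -0.284]
(450, 284) [ 0.405 -0.33 ]
(438, 315) [ 0.33  -0.298]
(261, 251) [0.489 0.133]
t1 [0.725 0.098]
t2 [ 0.774 -0.093]
t3 [ 0.657 -0.121]
t4 [0.607 0.061]
r1 [ 0.6  -0.38]
r2 [ 0.578 -0.521]
r3 [ 0.529 -0.513]
r4 [ 0.551 -0.373]
0.9
```

Call:
carry_out(deltas=[0,0,0,-0.0823,0,0,0,-0.0823,0,0,0,-0.0823,0,0,0,-0.0823,0,0,0,-0.0823,0,0,0,-0.0823,0,0,0,-0.0823,0,0,0,-0.0823,0,0,0,-0.0823,0.277,0.11,0.043,0,0.277,0.11,0.043,0,0.277,0.11,0.043,0,0.277,0.11,0.043,0,0.277,0.11,0.043,0,0.277,0.11,0.043,0,0.277,0.11,0.043,0,0.277,0.11,0.043,0,0.277,0.11,0.043,0,0.277,0.11,0.043,0,0.277,0.11,0.043,0], fingers=-0.27, force=15)

```text
time: 2.57
tcp_pos: [0.3903, -0.3198, 0.1821]
ee_rot: [2.428, 1.993, 0.0]
ft_force: [-0.6, 0.1, 0.1]
finger_gap: 0.0557
grasp_force: 0.0
```

Call:
carry_out(deltas=[0.277,0.11,0.043,0,0.277,0.11,0.043,0,0.277,0.11,0.043,0,0.277,0.11,0.043,0,0.277,0.11,0.043,0,0.277,0.11,0.043,0,0,0,0,0,0,0,0,0])

```text
time: 3.23
tcp_pos: [0.5066, -0.1395, 0.1507]
ee_rot: [-2.424, -1.998, 0.001]
ft_force: [0.4, -0.9, -0.7]
finger_gap: 0.0558
grasp_force: 0.0
```

```bash
cat >> h.py <<'E'
def plan(xy,z,u=None):
    "print shifts/turn (in shares) from the sensed pose to TCP xy,z; u = closing-axis yaw"
    s=sense(); M=R.from_rotvec(s["ee_rot"]).as_matrix(); d=M.T@(np.array([*xy,z])-s["tcp_pos"])
    cu=np.arctan2(M[1,1],M[0,1]); t=0 if u is None else -((u-cu+np.pi/2)%np.pi-np.pi/2)
    print("t",round(s["time"],2),"tcp",s["tcp_pos"].round(4),"u",cu.round(3),"gap",round(s["finger_gap"],4),"F",round(float(np.linalg.norm(s["ft_force"])),1))
    print("shares",(d/.12).round(3),"turn",round(t/1.5,3),"z axis",M[:,2].round(3))
def look(target,z,k=4,fn=mark_of,name=None):
    p=camera_params("wrist"); im=capture("wrist")
    if name: cv2.imwrite(f"pics/{name}.png",im)
    for r in fn(target,"wrist")[:k]: print(target,round(r["score"],2),np.round(r["at"]),at("wrist",r["at"],z,p).round(4), axis("wrist",r["mask"],z,p) if "mask" in r else "")
    return p
E
python3 - <<'E'
from h import *
look("vial_1_c",.029,name="w1"); plan((.506,-.141),.015,-.196)
look("rack",0)
E
```

```text
vial_1_c 0.87 [331. 383.] [ 0.4862 -0.2869] 
vial_1_c 0.67 [260. 430.] [ 0.401  -0.3399] 
vial_1_c 0.58 [234. 384.] [ 0.3951 -0.2738] 
t 3.33 tcp [ 0.5059 -0.1414  0.1511] u -0.195 gap 0.0557 F 0.7
shares [0.004 0.    1.134] turn 0.0 z axis [-0. -0. -1.]
```

View pics/w1.png

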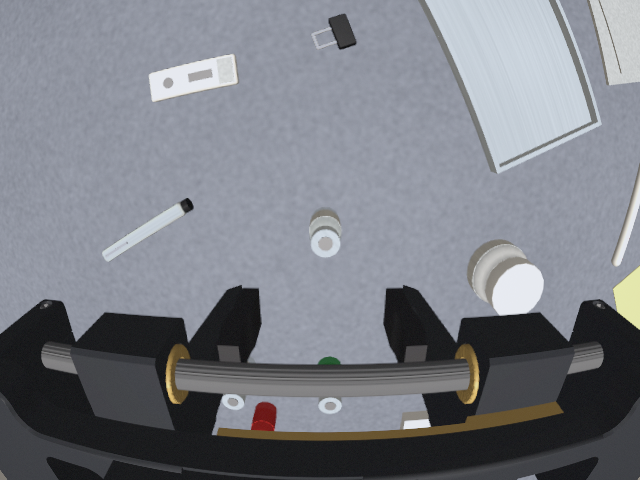

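The wrist view shows the clear vial with its cap at (325,242) and the foot around (325,220). The jar is at (510,285), clear of the fingers.

```bash
python3 - <<'E'
from h import *
p=camera_params("wrist"); print(p["xyz"])
print(at("wrist",(325,243),.058,p), at("wrist",(325,232),.029,p))
for r in search_frame("vial_1_c","wrist"): print(r["score"],r["at"],at("wrist",r["at"],.029,p))
plan((.506,-.141),.015)
E
```

```text
[ 0.52093103 -0.06221167  0.29727328]
[ 0.50683135 -0.14362557] [ 0.50681655 -0.14485811]
0.84 [236.7, 401.8] [ 0.38801226 -0.299608  ]
0.77 [332.9, 400.6] [ 0.48183126 -0.31263582]
t 3.48 tcp [ 0.5057 -0.1423  0.1513] u -0.198 gap 0.0558 F 0.3
shares [ 0.011 -0.     1.136] turn 0.0 z axis [ 0. -0. -1.]
```

Call:
carry_out(deltas=[-0.01,0.01,0.25,0,0,0,0.25,0,0,0,0.25,0,0,0,0.2,0,0,0,0.12,0,0,0,0.06,0,0,0,0,0])

```text
time: 4.07
tcp_pos: [0.5053, -0.143, 0.0138]
ee_rot: [-2.428, -1.99, 0.003]
ft_force: [0.1, -0.1, 0.0]
finger_gap: 0.0559
grasp_force: 0.0
```

Call:
carry_out(deltas=[0,0,0,0,0,0,0,0,0,0,0,0,0,0,0,0,0,0,0,0,0,0,0,0], fingers=1)

```text
time: 4.57
tcp_pos: [0.5079, -0.1427, 0.0164]
ee_rot: [2.427, 1.993, 0.002]
ft_force: [0.2, 0.1, 4.2]
finger_gap: 0.0233
grasp_force: 15.0
```

Call:
carry_out(deltas=[0,0,-0.12,0,0,0,-0.25,0,0,0,-0.25,0,0,0,-0.25,0,-0.13,0.044,0,0,-0.252,0.087,0,0,-0.252,0.087,0,0,-0.252,0.087,0,0,-0.252,0.087,0,0,-0.252,0.087,0,0,-0.252,0.087,0,0,-0.252,0.087,0,0,-0.252,0.087,0,0,-0.252,0.087,0,0,-0.252,0.087,0,0,-0.12,0.044,0,0,0,0,0,0])

```text
time: 5.98
tcp_pos: [0.555, -0.4946, 0.1196]
ee_rot: [2.429, 1.989, -0.001]
ft_force: [-0.4, 0.5, -0.0]
finger_gap: 0.0236
grasp_force: 15.0
```

```bash
python3 - <<'E'
from h import *
look("rack",0,name="w2"); look("rack",.014,fn=silhouettes,k=1); plan((.555,-.491),.020,-.196)
p=camera_params("wrist");print(p["xyz"],p["rotation"])
E
```

```text
rack 0.72 [318. 164.] [ 0.5614 -0.4455] 
rack 0.68 [322. 166.] [ 0.5634 -0.4417] (array([ 0.5624, -0.4448]), np.float64(1.389), [50, 139])
t 6.18 tcp [ 0.5548 -0.4895  0.1193] u -0.195 gap 0.0231 F 1.9
shares [-0.013  0.005  0.828] turn 0.0 z axis [-0.001  0.001 -1.   ]
[ 0.57008427 -0.40975648  0.26545978] [ 2.81599446 -0.27414168 -0.04554489]
```

View pics/w2.png

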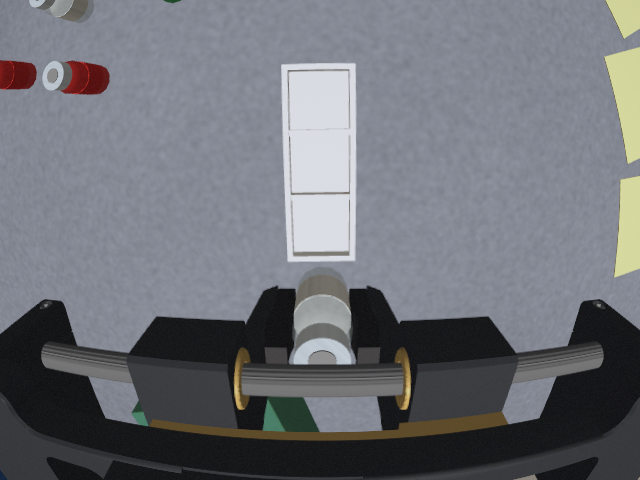

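The rack in the wrist view is clean, with its bays at rows 100, 160 and 225. Its centre is about (0.5624, -0.445), so the TCP is over the -y bay.

Call:
carry_out(deltas=[0,0,0.22,0,0,0,0.22,0,0,0,0.2,0,0,0,0.12,0,0,0,0.05,0,0,0,0.02,0,0,0,0,0,0,0,0,0])

```text
time: 6.85
tcp_pos: [0.5559, -0.4911, 0.0214]
ee_rot: [2.426, 1.993, 0.0]
ft_force: [0.8, -0.3, 0.0]
finger_gap: 0.0232
grasp_force: 15.0
```

Call:
carry_out(deltas=[0,0,0,0,0,0,0,0,0,0,0,0,0,0,0,0,0,0,-0.1,0,0,0,-0.2,0,0,0,-0.25,0,0,0,-0.25,0,0,0,0,0], fingers=-0.27)

```text
time: 7.6
tcp_pos: [0.5587, -0.4944, 0.1258]
ee_rot: [2.418, 1.985, 0.003]
ft_force: [0.7, -0.5, 1.1]
finger_gap: 0.0562
grasp_force: 0.0
```

```bash
python3 - <<'E'
from h import *
plan((.399,-.27),.12,-.196)
E
```

```text
t 7.6 tcp [ 0.5587 -0.4944  0.1258] u -0.196 gap 0.0562 F 1.4
shares [ 1.575 -1.67   0.019] turn -0.0 z axis [ 0.01  -0.009 -1.   ]
```

Call:
carry_out(deltas=[0.096,-0.1025,0,0,0.192,-0.205,0,0,0.192,-0.205,0,0,0.192,-0.205,0,0,0.192,-0.205,0,0,0.192,-0.205,0,0,0.192,-0.205,0,0,0.192,-0.205,0,0,0.096,-0.1025,0,0,0,0,0,0,0,0,0,0])

```text
time: 8.52
tcp_pos: [0.3981, -0.2717, 0.117]
ee_rot: [2.426, 1.993, 0.001]
ft_force: [-0.6, 0.8, 0.6]
finger_gap: 0.0558
grasp_force: 0.0
```

```bash
python3 - <<'E'
from h import *
p=look("vial_1_c",.029,name="w3"); plan((.399,-.274),.015,-.196)
E
```

```text
vial_1_c 0.88 [450. 242.] [ 0.4846 -0.2876] 
vial_1_c 0.84 [235. 300.] [ 0.3277 -0.302 ] 
vial_1_c 0.77 [347. 323.] [ 0.4034 -0.3356] 
vial_1_c 0.72 [327. 242.] [ 0.401  -0.2712] 
t 8.62 tcp [ 0.3992 -0.273   0.1172] u -0.196 gap 0.0559 F 1.1
shares [-0.007 -0.002  0.852] turn -0.0 z axis [ 0.002 -0.002 -1.   ]
```

View pics/w3.png

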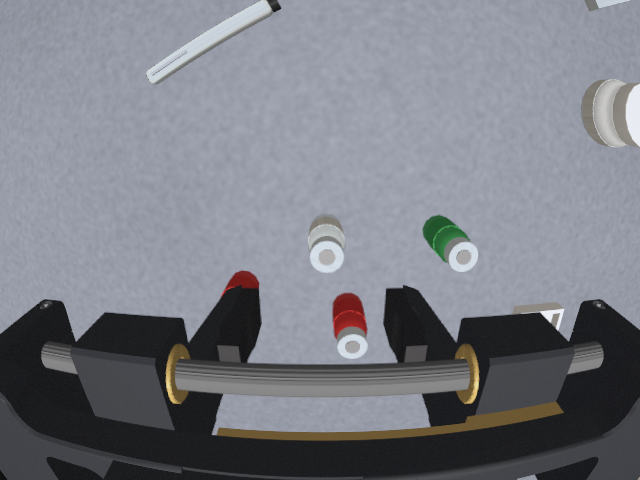

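The clear vial is at (327,242), between the fingers. The red ones at (347,323) and (235,300) and the green one at (450,242) are clear of the finger paths.

Call:
carry_out(deltas=[0.01,0.02,0.22,0,0,0,0.22,0,0,0,0.2,0,0,0,0.13,0,0,0,0.07,0,0,0,0,0])

```text
time: 9.12
tcp_pos: [0.3999, -0.271, 0.0134]
ee_rot: [-2.426, -1.991, 0.001]
ft_force: [0.1, 0.2, -1.2]
finger_gap: 0.0561
grasp_force: 0.0
```

Call:
carry_out(deltas=[0,0,0,0,0,0,0,0,0,0,0,0,0,0,0,0,0,0,0,0,0,0,-0.12,0,0,0,-0.25,0,0,0,-0.25,0,0,0,-0.25,0], fingers=1)

```text
time: 9.87
tcp_pos: [0.4001, -0.2707, 0.1209]
ee_rot: [-2.427, -1.993, 0.0]
ft_force: [0.6, -0.3, -0.2]
finger_gap: 0.0232
grasp_force: 15.0
```

```bash
python3 - <<'E'
from h import *
plan((.5705,-.4005),.12,-.19)
E
```

```text
t 9.87 tcp [ 0.4001 -0.2707  0.1209] u -0.196 gap 0.0232 F 0.7
shares [-0.785  1.604  0.006] turn -0.004 z axis [-0.001  0.    -1.   ]
```

Call:
carry_out(deltas=[-0.056,0.1145,0,0,-0.112,0.229,0,0,-0.112,0.229,0,0,-0.112,0.229,0,0,-0.112,0.229,0,0,-0.112,0.229,0,0,-0.112,0.229,0,0,-0.056,0.1145,0,0,0,0,0,0,0,0,0,0])

```text
time: 10.7
tcp_pos: [0.571, -0.4009, 0.1195]
ee_rot: [-2.427, -1.993, 0.0]
ft_force: [0.3, -1.0, 0.2]
finger_gap: 0.0234
grasp_force: 15.0
```

```bash
python3 - <<'E'
from h import *
plan((.5705,-.4005),.019,-.19); look("rack",.014,fn=silhouettes,k=1); plan((.5705,-.4005),.019,-.19)
E
```

```text
t 10.7 tcp [ 0.571  -0.4009  0.1195] u -0.196 gap 0.0234 F 1.0
shares [ 0.002 -0.004  0.838] turn -0.004 z axis [-0.001  0.    -1.   ]
rack 0.94 [324. 235.] [ 0.5715 -0.4006] (array([ 0.5634, -0.4419]), np.float64(1.386), [50, 139])
t 10.8 tcp [ 0.5699 -0.4     0.1195] u -0.196 gap 0.023 F 1.1
shares [-0.004  0.007  0.837] turn -0.004 z axis [-0.001  0.001 -1.   ]
```

Call:
carry_out(deltas=[0,0,0.22,0,0,0,0.22,0,0,0,0.2,0,0,0,0.12,0,0,0,0.05,0,0,0,0.02,0,0,0,0,0,0,0,0,0])

```text
time: 11.47
tcp_pos: [0.5713, -0.401, 0.0213]
ee_rot: [2.427, 1.993, 0.001]
ft_force: [0.4, -0.4, -0.4]
finger_gap: 0.0236
grasp_force: 15.0
```

Call:
carry_out(deltas=[0,0,0,0,0,0,0,0,0,0,0,0,0,0,0,0,0,0,-0.1,0,0,0,-0.2,0,0,0,-0.25,0,0,0,-0.25,0,0,0,-0.1,0,0,0,0,0], fingers=-0.27)

```text
time: 12.3
tcp_pos: [0.5737, -0.4029, 0.134]
ee_rot: [2.421, 1.988, 0.003]
ft_force: [0.5, -0.2, 0.2]
finger_gap: 0.0557
grasp_force: 0.0
```

```bash
python3 - <<'E'
from h import *
cv2.imwrite("pics/s1.png",cv2.resize(capture("scene")[220:400,60:300],None,fx=2.5,fy=2.5))
plan((.43,-.004),.15,1.51)
E
```

```text
t 12.35 tcp [ 0.5722 -0.4018  0.1308] u -0.196 gap 0.0558 F 1.1
shares [ 3.02  -1.807 -0.174] turn 0.957 z axis [ 0.004 -0.003 -1.   ]
```

View pics/s1.png

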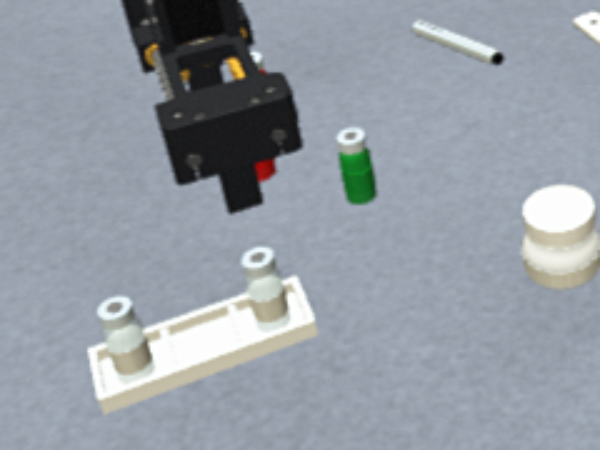

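Both vials stand upright in the end bays. Next are the cassettes.

Call:
carry_out(deltas=[0.116,-0.07,-0.007,0,0.232,-0.139,-0.013,0,0.232,-0.139,-0.013,0,0.232,-0.139,-0.013,0,0.232,-0.139,-0.013,0,0.232,-0.139,-0.013,0,0.232,-0.139,-0.013,0,0.232,-0.139,-0.013,0,0.232,-0.139,-0.013,0,0.232,-0.139,-0.013,0,0.232,-0.139,-0.013,0,0.232,-0.139,-0.013,0,0.232,-0.139,-0.013,0,0.116,-0.07,-0.007,0,0,0,0,0.08,0,0,0,0.08,0,0,0,0.08,0,0,0,0.08,0,0,0,0.08,0,0,0,0.08])

```text
time: 14.02
tcp_pos: [0.4267, -0.0034, 0.1461]
ee_rot: [-2.976, -1.001, 0.007]
ft_force: [-0.3, -0.5, -0.2]
finger_gap: 0.0553
grasp_force: 0.0
```

Call:
carry_out(deltas=[0,0,0,0.08,0,0,0,0.08,0,0,0,0.08,0,0,0,0.08,0,0,0,0.08,0,0,0,0.08,0,0,0,0,0,0,0,0], fingers=-0.1)

```text
time: 14.68
tcp_pos: [0.4272, -0.0035, 0.1468]
ee_rot: [-3.14, 0.097, 0.005]
ft_force: [-0.1, 0.2, 1.5]
finger_gap: 0.0483
grasp_force: 0.0
```

```bash
python3 - <<'E'
from h import *
look("cassette_1_c",.004,name="w4"); look("cassette_1_c",.006,fn=silhouettes); look("tray",.014,k=1,fn=silhouettes); plan((.43,-.004),.003,-1.634)
E
```

```text
cassette_1_c 0.55 [320. 219.] [ 0.4274 -0.0009] 
cassette_1_c 0.82 [322. 221.] [ 0.4272 -0.0029] (array([ 0.4271, -0.0018]), np.float64(-0.087), [25, 75])
tray 0.52 [221.   0.] [0.6104 0.0631] (array([0.6053, 0.0585]), np.float64(1.398), [9, 26])
t 14.98 tcp [ 0.4284 -0.0036  0.1484] u -1.635 gap 0.0486 F 1.2
shares [0.014 0.003 1.212] turn -0.001 z axis [-0.  0. -1.]
```

View pics/w4.png

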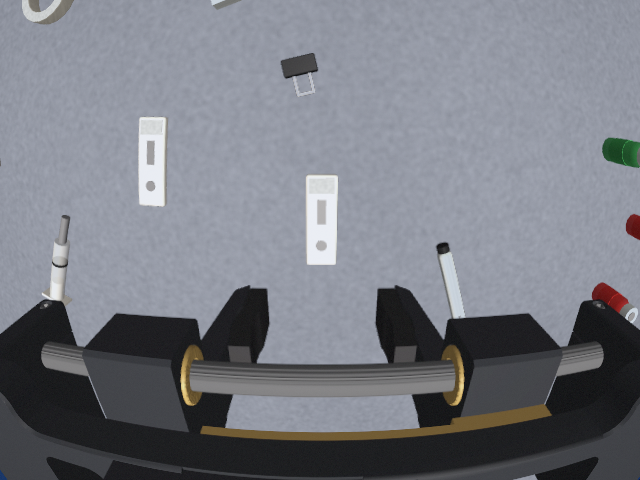

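The cassette at (321,221) lies squarely between the fingers, and the pen at (450,285) is well clear. The second cassette is at (152,162).

Call:
carry_out(deltas=[0,-0.012,0.25,0.015,0,0,0.28,0,0,0,0.28,0,0,0,0.2,0,0,0,0.11,0,0,0,0.06,0,0,0,0.02,0,0,0,0,0])

```text
time: 15.65
tcp_pos: [0.4288, -0.0021, 0.0046]
ee_rot: [3.139, -0.137, -0.0]
ft_force: [-0.0, 0.1, -0.3]
finger_gap: 0.0485
grasp_force: 0.0
```

Call:
carry_out(deltas=[0,0,0,0,0,0,0,0,0,0,0,0,0,0,0,0,0,0,0,0,0,0,-0.12,0,0,0,-0.25,0,0,0,-0.25,0], fingers=1)

```text
time: 16.32
tcp_pos: [0.4269, -0.002, 0.0787]
ee_rot: [-3.138, 0.138, 0.006]
ft_force: [0.8, -0.1, -0.6]
finger_gap: 0.0245
grasp_force: 15.0
```

```bash
python3 - <<'E'
from h import *
plan((.702,-.057),.08,-1.32)
E
```

```text
t 16.32 tcp [ 0.4269 -0.002   0.0787] u -1.658 gap 0.0245 F 1.0
shares [ 2.324  0.256 -0.019] turn -0.226 z axis [-0.004  0.    -1.   ]
```

Call:
carry_out(deltas=[0.129,0.014,0,0,0.258,0.028,0,0,0.258,0.028,0,0,0.258,0.028,0,0,0.258,0.028,0,0,0.258,0.028,0,0,0.258,0.028,0,0,0.258,0.028,0,0,0.258,0.028,0,0,0.129,0.014,0,0,0,0,0,-0.075,0,0,0,-0.075,0,0,0,-0.075,0,0,0,0,0,0,0,0])

```text
time: 17.57
tcp_pos: [0.7034, -0.0566, 0.0787]
ee_rot: [-3.118, -0.387, 0.001]
ft_force: [-0.4, -0.2, -0.0]
finger_gap: 0.0244
grasp_force: 15.0
```

```bash
python3 - <<'E'
from h import *
look("tray",0,name="w5"); look("tray",.014,k=1,fn=silhouettes); plan((.702,-.057),.007,-1.32)
E
```

```text
tray 0.56 [250. 244.] [ 0.6933 -0.0099] 
tray 0.85 [235. 216.] [7.143e-01 7.000e-04] (array([ 0.692 , -0.0107]), np.float64(-1.304), [128, 202])
t 17.77 tcp [ 0.7035 -0.0566  0.0791] u -1.323 gap 0.0245 F 0.6
shares [-0.013  0.     0.6  ] turn -0.002 z axis [ 0.  0. -1.]
```

View pics/w5.png

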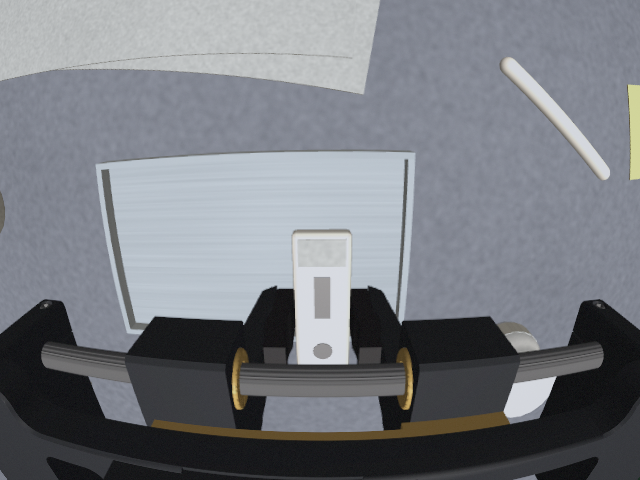

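The cassette hangs level over the right half of the tray, inside the walls.

Call:
carry_out(deltas=[-0.01,0,0.2,0,0,0,0.2,0,0,0,0.1,0,0,0,0.05,0,0,0,0.03,0,0,0,0,0,0,0,0,0])

```text
time: 18.35
tcp_pos: [0.7033, -0.057, 0.0104]
ee_rot: [3.117, 0.391, 0.003]
ft_force: [0.5, -0.5, 0.6]
finger_gap: 0.0246
grasp_force: 15.0
```

Call:
carry_out(deltas=[0,0,0,0,0,0,0,0,0,0,0,0,0,0,0,0,0,0,-0.1,0,0,0,-0.25,0,0,0,-0.25,0,0,0,-0.25,0,0,0,-0.2,0,0,0,0,0], fingers=-0.1)

```text
time: 19.18
tcp_pos: [0.7069, -0.0574, 0.1441]
ee_rot: [3.114, 0.391, 0.019]
ft_force: [1.9, -0.5, 1.1]
finger_gap: 0.0485
grasp_force: 0.0
```

```bash
python3 - <<'E'
from h import *
plan((.487,.133),.147,-1.6)
capture("top")
for r in silhouettes("cassette_1_c","top"): print(round(r["score"],2),axis("top",r["mask"],.006))
E
```

```text
t 19.18 tcp [ 0.7069 -0.0574  0.1441] u -1.321 gap 0.0485 F 2.3
shares [-1.383 -1.991 -0.049] turn 0.186 z axis [ 0.012 -0.001 -1.   ]
0.25 (array([ 0.5641, -0.4464]), np.float64(1.391), [53, 142])
```

Call:
carry_out(deltas=[-0.075,-0.11,0,0,-0.15,-0.22,0,0,-0.15,-0.22,0,0,-0.15,-0.22,0,0,-0.15,-0.22,0,0,-0.15,-0.22,0,0,-0.15,-0.22,0,0,-0.15,-0.22,0,0,-0.15,-0.22,0,0,-0.075,-0.11,0,0,0,0,0,0.08,0,0,0,0.08,0,0,0,0.08,0,0,0,0,0,0,0,0])

```text
time: 20.53
tcp_pos: [0.4854, 0.133, 0.1339]
ee_rot: [3.136, -0.167, -0.004]
ft_force: [0.0, -0.4, 0.3]
finger_gap: 0.0485
grasp_force: 0.0
```

```bash
python3 - <<'E'
from h import *
look("cassette_1_c",.006,fn=silhouettes,name="w6"); plan((.487,.133),.003,-1.72);look("syringe_c",.0085,fn=silhouettes)
E
```

```text
t 20.63 tcp [0.486  0.133  0.1344] u -1.678 gap 0.0485 F 0.6
shares [ 0.01  -0.002  1.095] turn 0.028 z axis [-0.002 -0.    -1.   ]
syringe_c 0.72 [194. 306.] [0.4258 0.2517] (array([0.4299, 0.2484]), np.float64(-0.446), [17, 47])
```

View pics/w6.png

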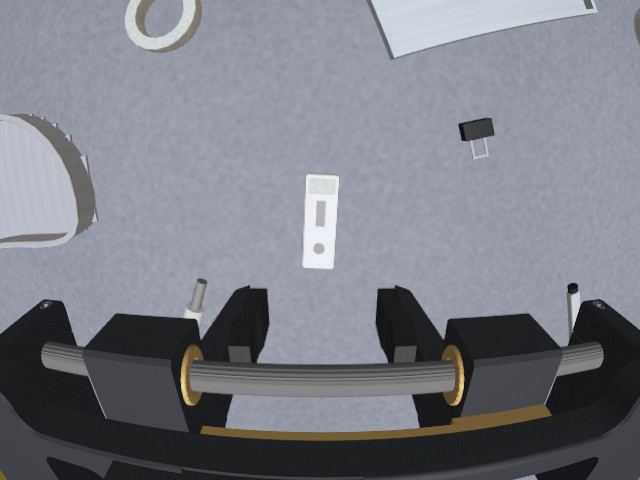

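The net missed the cassette, but it is plainly visible, with corners at about (307,175), (339,177), (334,269) and (303,267).

```bash
python3 - <<'E'
from h import *
p=camera_params("wrist")
im=cv2.imread("pics/w6.png"); m=(im[160:285,285:355].min(2)>205).astype(np.uint8); M=np.zeros(im.shape[:2],np.uint8); M[160:285,285:355]=cv2.morphologyEx(m,cv2.MORPH_CLOSE,np.ones((7,7)))
c,y,wh=axis("wrist",M,.008,p); print(c,y,wh); plan(c,.003,y-np.pi/2)
E
```

```text
[0.4884 0.1351] -0.157 [24, 74]
t 20.73 tcp [0.4864 0.133  0.1349] u -1.679 gap 0.0482 F 1.3
shares [ 0.016 -0.019  1.099] turn 0.032 z axis [-0.001 -0.    -1.   ]
```

Call:
carry_out(deltas=[0.015,-0.018,0.22,0.03,0,0,0.28,0,0,0,0.25,0,0,0,0.18,0,0,0,0.1,0,0,0,0.05,0,0,0,0.01,0,0,0,0,0])

```text
time: 21.4
tcp_pos: [0.4895, 0.1353, 0.0052]
ee_rot: [-3.132, 0.243, -0.002]
ft_force: [0.6, -0.5, 0.3]
finger_gap: 0.0486
grasp_force: 0.0
```

Call:
carry_out(deltas=[0,0,0,0,0,0,0,0,0,0,0,0,0,0,0,0,0,0,0,0,0,0,-0.12,0,0,0,-0.25,0,0,0,-0.25,0], fingers=1)

```text
time: 22.07
tcp_pos: [0.487, 0.1348, 0.0785]
ee_rot: [3.131, -0.243, -0.006]
ft_force: [-0.2, -0.2, -0.7]
finger_gap: 0.0242
grasp_force: 15.0
```

```bash
python3 - <<'E'
from h import *
plan((.680,.035),.08,-1.32)
E
```

```text
t 22.07 tcp [0.487  0.1348 0.0785] u -1.726 gap 0.0242 F 0.7
shares [ 1.718  0.573 -0.019] turn -0.271 z axis [-0.004 -0.001 -1.   ]
```

Call:
carry_out(deltas=[0.12,0.041,0,0,0.245,0.082,0,0,0.245,0.082,0,0,0.245,0.082,0,0,0.245,0.082,0,0,0.245,0.082,0,0,0.245,0.082,0,0,0.12,0.041,0,0,0,0,0,-0.068,0,0,0,-0.068,0,0,0,-0.068,0,0,0,-0.068,0,0,0,0,0,0,0,0])

```text
time: 23.23
tcp_pos: [0.6807, 0.0351, 0.0782]
ee_rot: [-3.117, -0.392, 0.001]
ft_force: [-0.3, -0.1, 0.1]
finger_gap: 0.0245
grasp_force: 15.0
```

```bash
python3 - <<'E'
from h import *
look("tray",.014,k=1,fn=silhouettes); plan((.680,.035),.008,-1.32)
E
```

```text
tray 0.59 [398. 215.] [ 0.716 -0.001] (array([ 0.6918, -0.0111]), np.float64(-1.318), [126, 202])
t 23.33 tcp [0.6807 0.0353 0.0785] u -1.32 gap 0.0244 F 1.2
shares [-0.006  0.001  0.588] turn -0.0 z axis [-0. -0. -1.]
```

Call:
carry_out(deltas=[0,0,0.2,0,0,0,0.2,0,0,0,0.1,0,0,0,0.05,0,0,0,0.03,0,0,0,0,0,0,0,0,0])

```text
time: 23.92
tcp_pos: [0.6816, 0.0355, 0.0103]
ee_rot: [3.116, 0.395, 0.002]
ft_force: [0.4, 0.0, -0.3]
finger_gap: 0.0246
grasp_force: 15.0
```

Call:
carry_out(deltas=[0,0,0,0,0,0,0,0,0,0,0,0,0,0,0,0,0,0,-0.1,0,0,0,-0.25,0,0,0,-0.25,0,0,0,-0.25,0,0,0,-0.2,0,0,0,0,0], fingers=-0.1)

```text
time: 24.75
tcp_pos: [0.6854, 0.0355, 0.1439]
ee_rot: [3.115, 0.396, 0.019]
ft_force: [1.6, 0.3, 0.7]
finger_gap: 0.0485
grasp_force: 0.0
```

Call:
carry_out(deltas=[-0.09,-0.118,0,0,-0.18,-0.236,0,0,-0.18,-0.236,0,0,-0.18,-0.236,0,0,-0.18,-0.236,0,0,-0.18,-0.236,0,0,-0.18,-0.236,0,0,-0.18,-0.236,0,0,-0.18,-0.236,0,0,-0.18,-0.236,0,0,-0.09,-0.118,0,0,0,0,0,-0.081,0,0,0,-0.081,0,0,0,-0.081,0,0,0,-0.081,0,0,0,-0.081,0,0,0,-0.081,0,0,0,-0.081,0,0,0,-0.081,0,0,0,-0.081])

```text
time: 26.42
tcp_pos: [0.4005, 0.2554, 0.1352]
ee_rot: [-2.45, -1.966, 0.001]
ft_force: [-0.2, -0.9, 0.0]
finger_gap: 0.0484
grasp_force: 0.0
```

Call:
carry_out(deltas=[0,0,0,-0.081,0,0,0,-0.081,0,0,0,-0.081,0,0,0,-0.081,0,0,0,-0.081,0,0,0,-0.081,0,0,0,-0.081,0,0,0,-0.081,0,0,0,-0.081,0,0,0,-0.081,0,0,0,-0.081,0,0,0,0,0,0,0,0])

```text
time: 27.5
tcp_pos: [0.4006, 0.2554, 0.1353]
ee_rot: [-0.719, -3.058, 0.0]
ft_force: [-0.2, 0.5, 0.1]
finger_gap: 0.0488
grasp_force: 0.0
```

```bash
python3 - <<'E'
from h import *
look("syringe_c",.0085,k=2,name="w7"); look("syringe_c",.0085,k=1,fn=silhouettes); look("dish",0,k=1);plan((.40,.256),.003,1.11)
im=capture("scene"); cv2.imwrite("pics/s2.png",cv2.resize(im[170:400,200:520],None,fx=2.4,fy=2.4))
E
```

```text
syringe_c 0.94 [331. 218.] [0.3971 0.2653] 
syringe_c 0.71 [331. 211.] [0.3925 0.2682] (array([0.3982, 0.2696]), np.float64(-0.363), [32, 120])
dish 0.75 [554. 284.] [0.5531 0.4323] 
t 27.8 tcp [0.4008 0.2555 0.1354] u 1.111 gap 0.0484 F 1.2
shares [0.008 0.    1.103] turn 0.001 z axis [-0. -0. -1.]
```

View pics/w7.png

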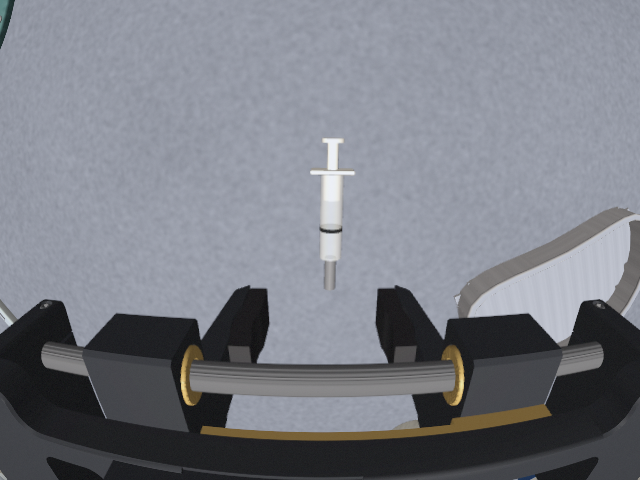

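View pics/s2.png

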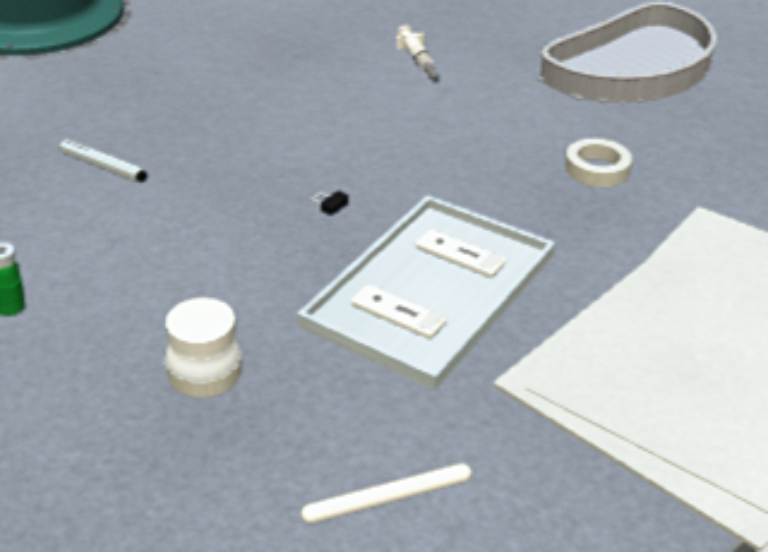

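Both cassettes lie flat and apart in the tray. In the wrist view the syringe runs from the plunger end at (333,140) to the cap tip at (330,289).

```bash
python3 - <<'E'
from h import *
p=camera_params("wrist")
a=at("wrist",(333,140),.0085,p);b=at("wrist",(330,289),.0085,p);c=(a+b)/2;d=b-a
print(a,b,c,np.arctan2(d[1],d[0]),np.linalg.norm(d)); plan(c,.003,np.arctan2(d[1],d[0])+np.pi/2)
o,_=ray("wrist",(0,0),p);print(o)
E
```

```text
[0.34504248 0.29281218] [0.45086533 0.23893179] [0.39795391 0.26587198] -0.47094594343269186 0.11875003326065575
t 27.85 tcp [0.4008 0.2556 0.1354] u 1.111 gap 0.0483 F 0.7
shares [0.059 0.067 1.103] turn 0.008 z axis [-0. -0. -1.]
[0.32860599 0.29243116 0.28144909]
```

Call:
carry_out(deltas=[0.055,0.067,0.15,0.008,0,0,0.28,0,0,0,0.28,0,0,0,0.2,0,0,0,0.11,0,0,0,0.05,0,0,0,0.02,0,0,0,0,0])

```text
time: 28.52
tcp_pos: [0.3987, 0.2658, 0.0046]
ee_rot: [-0.733, -3.055, 0.0]
ft_force: [1.3, -0.7, -0.3]
finger_gap: 0.0482
grasp_force: 0.0
```

Call:
carry_out(deltas=[0,0,0,0,0,0,0,0,0,0,0,0,0,0,0,0,0,0,0,0,0,0,0,0,0,0,-0.12,0,0,0,-0.25,0,0,0,-0.25,0,0,0,-0.25,0], fingers=1, force=12)

```text
time: 29.35
tcp_pos: [0.3978, 0.2653, 0.1096]
ee_rot: [-0.732, -3.054, 0.002]
ft_force: [0.3, -0.3, -0.9]
finger_gap: 0.0166
grasp_force: 12.0
```

```bash
python3 - <<'E'
from h import *
plan((.573,.431),.11,-.05)
E
```

```text
t 29.35 tcp [0.3978 0.2653 0.1096] u 1.1 gap 0.0166 F 1.0
shares [-0.675  1.893 -0.006] turn 0.767 z axis [-0.001 -0.001 -1.   ]
```

Call:
carry_out(deltas=[-0.048,0.135,0,0,-0.096,0.27,0,0,-0.096,0.27,0,0,-0.096,0.27,0,0,-0.096,0.27,0,0,-0.096,0.27,0,0,-0.096,0.27,0,0,-0.048,0.135,0,0,0,0,0,0.0767,0,0,0,0.0767,0,0,0,0.0767,0,0,0,0.0767,0,0,0,0.0767,0,0,0,0.0767,0,0,0,0.0767,0,0,0,0.0767,0,0,0,0.0767,0,0,0,0.0767])

```text
time: 30.85
tcp_pos: [0.5729, 0.4311, 0.1085]
ee_rot: [-2.283, -2.158, 0.001]
ft_force: [0.5, -0.6, 0.8]
finger_gap: 0.0165
grasp_force: 12.0
```

```bash
python3 - <<'E'
from h import *
look("dish",0,k=1,name="w8"); look("dish",.033,k=1,fn=silhouettes); plan((.573,.431),.008,-.05)
E
```

```text
dish 0.85 [295. 232.] [0.5532 0.434 ] 
dish 0.7 [290. 188.] [0.5549 0.4721] (array([0.5675, 0.4418]), np.float64(1.531), [127, 199])
t 31.05 tcp [0.573  0.4311 0.1087] u -0.047 gap 0.0166 F 1.2
shares [-0.001  0.     0.839] turn 0.002 z axis [-0. -0. -1.]
```

View pics/w8.png

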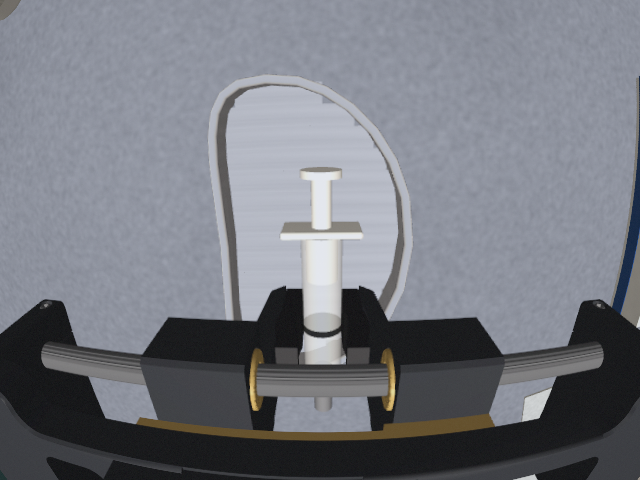

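The syringe hangs level over the dish's middle (dish outline columns 210–410), with clearance on both sides.

Call:
carry_out(deltas=[0,0,0.2,0,0,0,0.25,0,0,0,0.2,0,0,0,0.11,0,0,0,0.05,0,0,0,0.03,0,0,0,0,0,0,0,0,0])

```text
time: 31.72
tcp_pos: [0.5743, 0.432, 0.0096]
ee_rot: [2.276, 2.165, 0.004]
ft_force: [0.9, -0.2, -0.1]
finger_gap: 0.0165
grasp_force: 12.0
```

Call:
carry_out(deltas=[0,0,0,0,0,0,0,0,0,0,0,0,0,0,0,0,0,0,-0.06,0,0,0,-0.15,0,0,0,-0.25,0,0,0,-0.25,0,0,0,-0.25,0,0,0,-0.25,0,0,0,-0.2,0,0,0,0,0,0,0,0,0], fingers=0.18)

```text
time: 32.8
tcp_pos: [0.5745, 0.4322, 0.1807]
ee_rot: [2.276, 2.164, 0.008]
ft_force: [-0.1, -0.2, -1.8]
finger_gap: 0.0364
grasp_force: 0.0
```

```bash
python3 - <<'E'
from h import *
plan((.573,.431),.1)
cv2.imwrite("pics/s3.png",capture("scene"))
E
```

```text
t 32.8 tcp [0.5745 0.4322 0.1807] u -0.05 gap 0.0364 F 1.8
shares [-0.013 -0.015  0.672] turn 0.0 z axis [ 0.004  0.003 -1.   ]
```

View pics/s3.png

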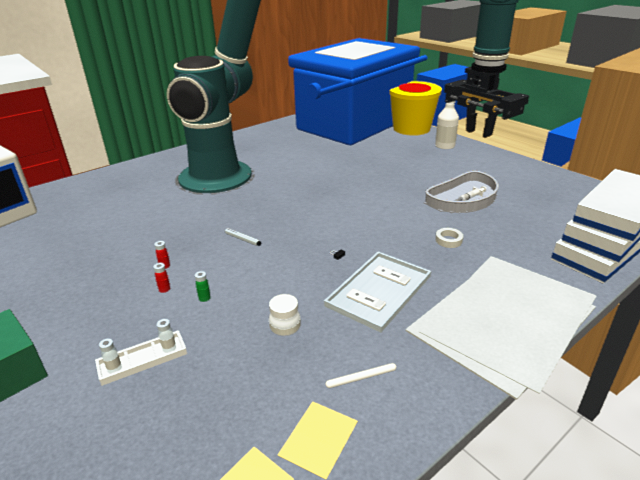

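The scene view shows everything in place: vials at (111,355) and (166,336), cassettes in the tray at (366,299) and (392,276), and the syringe in the dish at (471,193). The jar is unmoved at (284,313) and the arm is clear.

```bash
python3 -c "
from cell import *
print(hand_in())"
```

```text
the job is handed in; nothing more can be done
None
```

I handed the job in at about 33 s of the 128 s allowed: both vials stand in the rack's end bays, both cassettes lie flat and apart in the tray, the syringe lies in the kidney dish, and the jar and look-alikes were not moved; the hand-in gave no verdict, so this rests on the last camera view.

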